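# Set the fill-volume dial and enter it

## Task

Set the fill volume on the low white setter box: with the fingertips in the round finger pocket of the jog dial, push the dial round, either way, until the index line on the dial runs on into the one long line of the scale on the collar, and leave it standing there. Only then push the round button on the same box fully in with a fingertip, and let it come back out. Do not disturb the screw cap, the bottle or the brass weight beside the work.

Things in the scene. Friction and masses are not known exactly. Their poses are not given: they have to be found in the camera images.
- setter: white setter box, fixed to the worktop, 32 mm high; origin at worktop height under the dial axis; the box reaches x -100 to +100, y -154 to +100 mm. On it a fixed aluminium collar (outer diameter 182, inner 145 mm) with the scale, 32 to 50 mm above the worktop; the jog dial turns inside it, its face flush at 50 mm. Left of the box stands a blue bottle carousel, 190 mm high: pass over or round it.
- dial (a joint): turning angle of the flat grey jog dial (diameter 140 mm) about its vertical axis through the setter's origin, in rad, growing counter-clockwise seen from above; at 0 its index line points along the setter's +x and its pocket lies at the setter's -x side. It turns without end stops within at least a full turn either way, and stays where it is left (friction 0.06 N m, about 1.5 N at the pocket). The dial is flush in its collar, so there is nothing on it to pinch.
- pocket (a point): middle of the mouth of the round finger pocket in the dial: 46 mm diameter, upright walls, 14 mm deep (floor 36 mm above the worktop), centre 43 mm from the dial axis, opposite the index line. This point turns with the dial.
- index_tip (a point): outer end of the dial's index line (white, 30 x 3 mm, radial) carried out to 72.5 mm from the dial axis, at the height of the dial's face, 50 mm; turns with the dial.
- target_line (a point): inner end of the target line: the only long line of the scale (black, 17 x 3 mm, radial, across the collar; the 23 other lines are 6 x 1.2 mm, every 15 degrees), 72.5 mm from the dial axis, 50 mm above the worktop. The collar's turn on the box, and so this line's place, differs from start to start; it does not move in a run. The dial is set when index_tip lies on this point.
- enter (a joint): travel of the push button, in m: 0 out, 0.006 fully in; a spring pushes it back, about 5 N when fully in.
- enter_top (a point): middle of the top face of the round black push button (30 mm diameter, in a grey housing on the box beside the collar, at x = -35, y = -125 mm in the setter's frame); it is pushed straight down by 6 mm.
- stock_cap: white plastic screw cap, 30 mm diameter, 17 mm high, loose, lying on the setter box about 100 mm behind the button; origin at the centre of its underside. Leave alone.
- stock_bottle: white plastic bottle, 43 mm diameter, 98 mm high, loose, standing behind the setter box; origin at the centre of its underside. Leave alone.
- check_weight: brass balance weight with a knob, 22 mm diameter, 34 mm high, loose, standing behind the setter box; origin at the centre of its underside. Leave alone.

How it is judged:
On the way, in this order (a step that is already met when the one before it is completed fails the run):
1. the index line stands still on the long scale line (horizontal distance between index_tip and target_line below 0.0035 m and velocity of joint dial between -0.05 and 0.05 rad/s), for 0.3 s.
2. the button is pushed in (value of joint enter above 0.0045 m and horizontal distance between index_tip and target_line below 0.0035 m), for 0.05 s.
At the end, for the whole second after the job is handed in: The outer end of the dial's index line is within 3.5 mm (about 2.8 degrees) of the inner end of the long scale line, the dial is still, and the button, having been pushed in at least 4.5 mm after the setting, is out again (all of step 1 and value of joint enter below 0.0015 m); the robot touches nothing.
It fails at once if the button is pushed (over 3 mm) while the index line is more than 6 mm from the long line (value of joint enter above 0.003 m and horizontal distance between index_tip and target_line above 0.006 m).
It fails at once if the screw cap is moved by more than 12 mm (distance of stock_cap from where it was at the start of the episode above 0.012 m).
It fails at once if the bottle is moved by more than 12 mm (distance of stock_bottle from where it was at the start of the episode above 0.012 m).
It fails at once if the brass weight is moved by more than 12 mm (distance of check_weight from where it was at the start of the episode above 0.012 m).
It also fails if it takes over 56 s, if anything falls off the work surface, if the arm or the gripper's body presses on something with over 40 N, if the wrist force passes 120 N, or if a joint passes its speed limit or range.

## Robot

A 6-joint arm with a two-finger parallel gripper is mounted at the origin on a cart in front of the work surface, level with it; the furniture and walls round the work are solid. World frame = base frame: x ahead of the robot, y to its left, z up, the work surface at z = 0. Lengths are in m, angles in rad, forces in N, time in s.
With the tool pointing down it reaches from about 0.35 to 1 m from the base axis. Payload 7.1 kg.
Tool frame: the origin (TCP) lies between the finger pads; the fingertips stand 22 mm ahead of it and the grasp point (between the pads) lies 3 mm ahead of it; z points along the fingers, y is the line along which they close (so a half turn about z gives the same grasp; the last joint's range is limited). The gripper opens to 85 mm and grips with 20 to 120 N. Pads are 22 mm wide; open, the fingers measure 114 mm over their backs; the gripper's body (76 mm by 85 mm) begins 54 mm behind the grasp point. The pads swing forward as they close: fully open they stand 13 mm farther back than shut.
Start: joints at [1.215, 0.423, 1.63, -0, 1.089, -0.019], TCP at [0.207, 0.59, 0.253] pointing down, gripper open.
Joint ranges: [-3, 3], [-0.9, 2.11], [0.09, 2.58], [-1.31, 4.45], [0.11, 2.69], [-2.54, 2.54]. Speed limits (rad/s): [2.39, 2.39, 3.01, 3.14, 3.14, 3.14].

## Interface

Orientations are given as a rotation vector (axis times angle).
In Python, from rig import manip gives the robot as it stands. The module is installed in compiled form; this text tells all that it offers. Calls block until the motion is done:
- manip.move_to(position, orientation): joint-space move of the TCP to a pose.
- manip.servo_line(position, orientation=None, rate=0.15): straight line of the TCP; orientation=None keeps the orientation; rate is the mean speed in m/s.
- manip.set_joints(angles): joint-space move.
- manip.command_gripper(opening, f_grip=None): finger opening in m; f_grip is the grip in N (None keeps the last); returns when the fingers have stopped.
- manip.hold(seconds).
- manip.solve_ik(position, orientation): joint angles nearest the present ones, or None.
- manip.camera(name): name is "scene" or "side" or "wrist"; returns a dict with "image" (400x640x3 uint8, red, green, blue), "fx", "fy", "cx", "cy" (pixels), "cam_to_world" (4x4, takes a point from camera to world coordinates); the wrist camera has in their place "mount" (4x4, takes a point from camera to tool coordinates, whose origin is the TCP and whose axes are the flange's). Camera axes: x right, y down, z forward; pixel columns grow to the right and rows downward; lengths in m; the calibration is good to about 2 mm. A picture is of the moment at which its call begins: read the wrist's pose just before it. There is no depth.
A pose or a line that the arm cannot do raises manip.IKError and nothing moves.
- manip.sign_off(): hands the job in; it is judged then, once.
Readings, each from a call of its own:
- manip.get_time(): time.
- manip.get_joint_positions(): joint angles.
- manip.get_joint_vel(): joint speeds.
- manip.get_tau(): joint torques, N m.
- manip.get_position(): TCP position.
- manip.get_ee_rot(): TCP orientation.
- manip.get_contact_force(): force on the tool from outside, world axes, zero at the start.
- manip.get_torque(): the same for the moment, N m.
- manip.get_width(): finger opening in m.
- manip.get_grip_force(): force on a finger pad.
Only numpy, scipy, OpenCV 4.12 (cv2) and the standard library are available. Lean on these libraries where they do the work, as an engineer would, in place of code of your own. Each camera call takes 0.05 s, during which the arm holds its last target. There are 200 camera calls.

## Working session

There is one attempt and no reset: what is moved stays moved. The work goes in short steps, each a Python script; the robot and the scene stay as the last script left them, time stands still between calls to the robot, and variables do not carry over. Pictures are saved under pics/ and viewed, at most 10 in all, crops included, and the job is handed in when it is done.

```bash
mkdir -p pics; python3 - <<'E'
from rig import manip
import cv2,numpy as np,json
for n in ("scene","side"):
    d=manip.camera(n); cv2.imwrite(f"pics/{n}.png",d["image"][:,:,::-1])
    np.savez(f"{n}.npz",**d); print(n,d["fx"],d["cx"],d["cy"],np.round(d["cam_to_world"],3).tolist())
print(manip.get_time(),manip.get_ee_rot())
E
```

```text
scene 513.8702900866436 322.58358077960463 200.64317844816293 [[0.681, -0.477, 0.556, 0.145], [-0.732, -0.425, 0.532, -0.573], [-0.017, -0.769, -0.639, 0.628], [0.0, 0.0, 0.0, 1.0]]
side 390.4838378249637 313.2474360107791 205.60538765627388 [[-0.819, -0.498, 0.285, 0.355], [-0.573, 0.71, -0.408, 0.211], [0.001, -0.498, -0.867, 0.817], [0.0, 0.0, 0.0, 1.0]]
0.1 [-5.26514828e-01 -3.09690051e+00  2.15038738e-03]
```

View pics/scene.png

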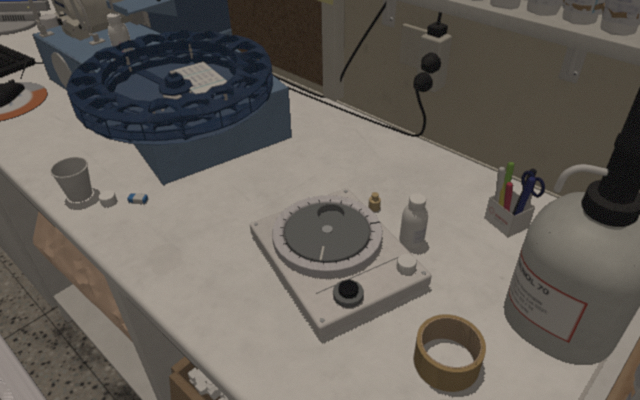

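View pics/side.png

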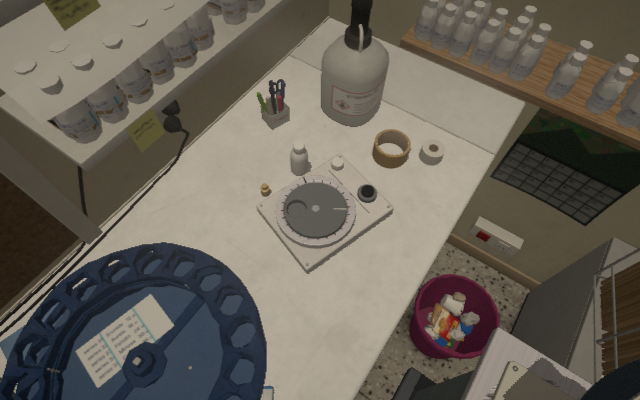

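Scene shows the dial centre near (327,229), the pocket (330,212), index line (322,255) and button (348,290). In the side view the dial is at (316,208), button (368,191), and the long line is perhaps near (305,180).

```bash
cat >h.py <<'E'
import numpy as np,cv2
from scipy.spatial.transform import Rotation as R
def ray(d,T,u,v,z):
    r=T[:3,:3]@np.array([(u-d["cx"])/d["fx"],(v-d["cy"])/d["fy"],1]); o=T[:3,3]
    return o+r*(z-o[2])/r[2]
def down(yaw):  # tool z down, tool x along yaw
    c,s=np.cos(yaw),np.sin(yaw)
    return R.from_matrix(np.array([[c,s,0],[s,-c,0],[0,0,-1.]])).as_rotvec()
def wrist(m,name):
    p=m.get_position(); q=m.get_ee_rot(); d=m.camera("wrist")
    T=np.eye(4); T[:3,:3]=R.from_rotvec(q).as_matrix(); T[:3,3]=p; T=T@d["mount"]
    cv2.imwrite(f"pics/{name}.png",d["image"][:,:,::-1]); d["T"]=T; np.savez(f"{name}.npz",**d); return d,T
E
python3 - <<'E'
from h import *
from rig import manip
for n,P in(("scene",dict(dial=(327,229,.05),pocket=(330,212,.05),btn=(348,289,.05),idx=(322,255,.05))),("side",dict(dial=(316,208,.05),btn=(368,191,.05),line=(305,180,.05)))):
    d=np.load(n+".npz")
    for k,(u,v,z) in P.items(): print(n,k,np.round(ray(d,d["cam_to_world"],u,v,z),3))
d=manip.camera("wrist"); print(np.round(d["mount"],3).tolist(),d["fx"])
M=R.from_rotvec(manip.get_ee_rot()).as_matrix();print(M.round(2).tolist())
E
```

```text
scene dial [ 0.599 -0.148  0.05 ]
scene pocket [ 0.634 -0.123  0.05 ]
scene btn [ 0.525 -0.257  0.05 ]
scene idx [ 0.55  -0.182  0.05 ]
side dial [ 0.598 -0.149  0.05 ]
side btn [ 0.525 -0.255  0.05 ]
side line [ 0.662 -0.196  0.05 ]
[[-0.001, -0.959, -0.285, 0.073], [1.0, -0.001, 0.001, 0.0], [-0.001, -0.285, 0.959, -0.12], [0.0, 0.0, 0.0, 1.0]] 289.83819858974243
[[-0.94, 0.33, -0.0], [0.33, 0.94, -0.0], [0.0, -0.0, -1.0]]
```

```bash
python3 - <<'E'
from h import *
from rig import manip
p=manip.get_position(); manip.servo_line(p+[0,0,.09],rate=.2)
manip.command_gripper(0.0,f_grip=40)
yaw=np.deg2rad(76); c=np.array([.599,-.148,0]); x=np.array([np.cos(yaw),np.sin(yaw),0])
manip.move_to(c+x*.04+[0,0,.28],down(yaw))
d,T=wrist(manip,"w1"); print(manip.get_time(),manip.get_joint_positions().round(2) if hasattr(manip.get_joint_positions(),'round') else manip.get_joint_positions(), manip.get_width(), manip.get_contact_force())
E
```

```text
4.4083 [-0.2   0.39  1.62  0.    1.13  0.05] -9.260421541237629e-05 [ 0.01686137 -0.07771406  0.07366784]
```

View pics/w1.png

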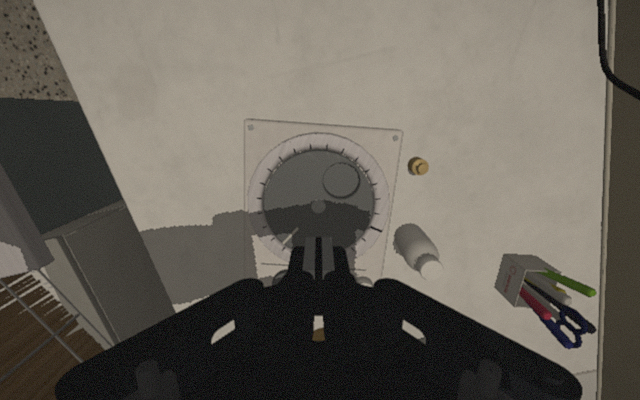

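The picture shows the dial around (318,207), pocket (341,180), a long line at (375,229), and the index around (290,240), partly hidden by the fingers. I'll take a closer look with the camera straight above the dial.

```bash
python3 - <<'E'
from h import *
from rig import manip
yaw=np.deg2rad(76); c=np.array([.599,-.148,0]); x=np.array([np.cos(yaw),np.sin(yaw),0])
manip.servo_line(c-x*.08+[0,0,.20],rate=.25)
d,T=wrist(manip,"w2"); print(manip.get_time())
im=cv2.imread("pics/w2.png")
cv2.imwrite("pics/w2c.png",cv2.resize(im[0:260,170:490],None,fx=2.3,fy=2.3,interpolation=cv2.INTER_CUBIC))
E
```

```text
5.1833
```

View pics/w2c.png

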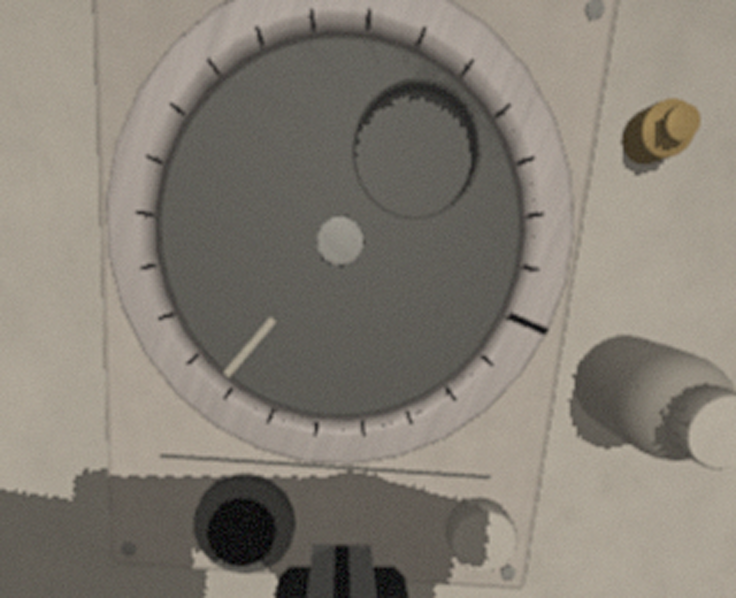

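The crop is clear: hub (340,240), pocket (417,150), index from (273,321) to (228,374), long line (510,317)–(547,331), button (242,531), cap (480,532). Next I'll segment these.

```bash
cat >meas.py <<'E'
from h import *
def blobs(mask,amin,amax):
    n,l,s,c=cv2.connectedComponentsWithStats(mask.astype(np.uint8))
    return [(c[i],s[i,4],np.argwhere(l==i)[:,::-1]) for i in range(1,n) if amin<=s[i,4]<=amax]
def measure(name,guess):
    d=np.load(name+".npz"); T=d["T"]; g=cv2.cvtColor(d["image"],cv2.COLOR_RGB2GRAY).astype(np.uint8)
    v,u=np.mgrid[0:400,0:640]
    # world map of every pixel on plane z=.05
    r=np.stack([(u-d["cx"])/d["fx"],(v-d["cy"])/d["fy"],np.ones(u.shape)],-1)@T[:3,:3].T
    W=T[:3,3]+r*((.05-T[2,3])/r[...,2])[...,None]
    c=np.array(guess)
    up=v<235
    for it in range(2):
        rad=np.hypot(W[...,0]-c[0],W[...,1]-c[1])
        med=np.median(g[(rad<.068)&(rad>.02)&up])
        hub=max(blobs((rad<.025)&(g>med+35),20,3000),key=lambda b:b[1])
        c=W[hub[2][:,1],hub[2][:,0],:2].mean(0)
    idx=max(blobs((rad<.067)&(rad>.025)&(g>med+30)&up,10,2000),key=lambda b:b[1])
    ring=(rad>.078)&(rad<.088)&up; med2=np.median(g[ring])
    line=max(blobs(ring&(g<med2-50),3,500),key=lambda b:b[1])
    f=lambda b:W[b[2][:,1],b[2][:,0],:2].mean(0)
    ang=lambda p:np.arctan2(*(p-c)[::-1])
    pi,pl=f(idx),f(line)
    return dict(c=c,idx=ang(pi),ri=np.hypot(*(pi-c)),line=ang(pl),rl=np.hypot(*(pl-c)),nl=line[1],ni=idx[1],hubd=2*np.sqrt(hub[1]/np.pi),W=W,g=g,med=med)
if __name__=="__main__":
    m=measure("w2",(.599,-.148)); W,g,c=m.pop("W"),m.pop("g"),m["c"]; print(m)
    pk=lambda x,y:W[int(round(y/2.3)),int(round(170+x/2.3)),:2]
    for n,p in dict(pocket=(416,149),btn=(242,531),cap=(480,532),i0=(273,321),i1=(228,374),l0=(510,317),l1=(547,331)).items():
        q=pk(*p)-c; print(n,pk(*p).round(4),np.hypot(*q).round(4),np.degrees(np.arctan2(q[1],q[0])).round(1))
    # dial edge circle check
    mask=(np.abs(g.astype(int)-m["med"])<22)&(np.hypot(W[...,0]-c[0],W[...,1]-c[1])<.08)
    k=max(cv2.findContours(mask.astype(np.uint8),0,1)[0],key=cv2.contourArea)[:,0]
    h=cv2.convexHull(k)[:,0]; P=W[h[:,1],h[:,0],:2]
    A=np.c_[2*P,np.ones(len(P))]; s=np.linalg.lstsq(A,(P**2).sum(1),rcond=None)[0]; print("edge",s[:2],np.sqrt(s[2]+s[:2]@s[:2]))
E
python3 meas.py
```

```text
{'c': array([ 0.59900511, -0.14673725]), 'idx': np.float64(-2.5425958261283217), 'ri': np.float64(0.053304249631769295), 'line': np.float64(-0.6474883558637586), 'rl': np.float64(0.08308093899632989), 'nl': np.int32(31), 'ni': np.int32(100), 'hubd': np.float64(19.347672370394786), 'med': np.float64(94.0)}
pocket [ 0.6346 -0.123 ] 0.0428 33.6
btn [ 0.5278 -0.2545] 0.1291 -123.5
cap [ 0.6295 -0.28  ] 0.1367 -77.1
i0 [ 0.5659 -0.171 ] 0.0411 -143.7
i1 [ 0.5419 -0.187 ] 0.0698 -144.8
l0 [ 0.6581 -0.1923] 0.0746 -37.6
l1 [ 0.6715 -0.2012] 0.0907 -36.9
edge [ 0.59855471 -0.14683315] 0.07740719145451656
```

```bash
cat >push.py <<'E'
from h import *
from rig import manip
C=np.array([.599,-.1468])
def pose(phi,z): return np.array([*(C+.043*np.array([np.cos(phi),np.sin(phi)])),z]),down(phi)
def look(name):
    yaw=np.deg2rad(76); x=np.array([np.cos(yaw),np.sin(yaw),0])
    manip.move_to(np.array([.599,-.148,.2])-x*.08,down(yaw)); manip.hold(.2); wrist(manip,name)
def push(a,b,zlow=.063,start_off=0.):
    """enter pocket standing at angle a, turn tool to angle b (rad), leave upward"""
    manip.move_to(*pose(a+start_off,.11)); print("above",manip.get_time(),np.round(manip.get_joint_positions(),2))
    manip.servo_line(pose(a+start_off,zlow)[0],rate=.06)
    print("in",np.round(manip.get_position(),4),np.round(manip.get_contact_force(),1),manip.get_width())
    n=max(1,int(np.ceil(abs(b-a-start_off)/np.deg2rad(10))))
    for t in np.linspace(a+start_off,b,n+1)[1:]:
        manip.servo_line(*pose(t,zlow),rate=.05)
    print("turned",manip.get_time(),np.round(manip.get_contact_force(),1)); manip.hold(.2)
    manip.servo_line(pose(b,.11)[0],rate=.08)
E
python3 - <<'E'
from push import *
manip.command_gripper(.008)
a=np.deg2rad(34); b=np.deg2rad(142.9+1.2)
for t in np.linspace(a,b,8): print(manip.solve_ik(*pose(t,.063))is not None,end=" ")
push(a,b); look("w3"); print(manip.get_time())
from meas import measure
m=measure("w3",C); [m.pop(k) for k in"Wg"]; print(m,np.degrees(m["line"]-m["idx"]))
im=cv2.imread("pics/w3.png"); cv2.imwrite("pics/w3c.png",cv2.resize(im[0:260,170:490],None,fx=2.3,fy=2.3,interpolation=cv2.INTER_CUBIC))
E
```

```text
True True True True True True True True above 6.3083 [-0.21  0.63  1.66 -0.    0.85  0.77]
in [ 0.6349 -0.1228  0.0632] [-0.  -0.3 -0.7] 0.00778742599601206
turned 10.9417 [-0.7 -0.1  0.4]
13.0917
{'c': array([ 0.59888124, -0.1468418 ]), 'idx': np.float64(-0.7758468509837263), 'ri': np.float64(0.05338596082384228), 'line': np.float64(-0.6452780329287704), 'rl': np.float64(0.08292216474140193), 'nl': np.int32(33), 'ni': np.int32(107), 'hubd': np.float64(19.47884453275087), 'med': np.float64(95.0)} 7.481042210560516
```

View pics/w3c.png

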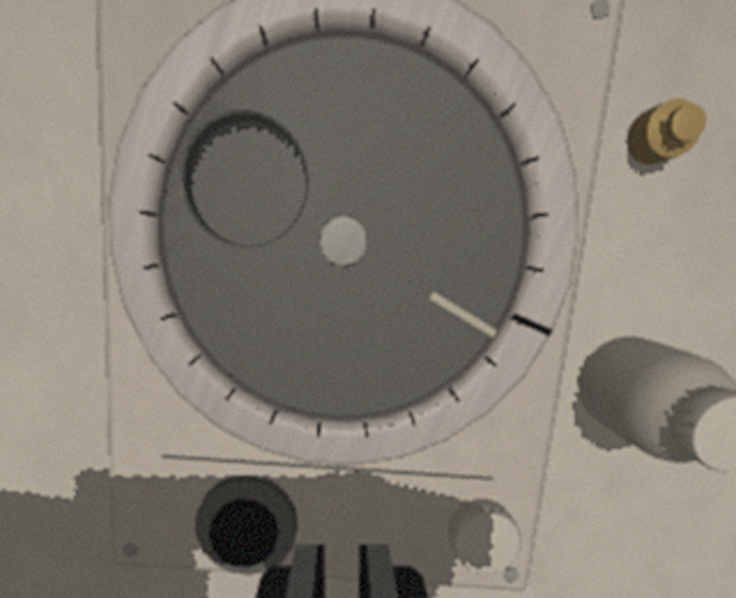

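The dial moved cleanly and is now 7.5° short (index end (494,333), line start (512,317)). The tool leads the dial by 8.5° at contact, so I'll push to 7.5° further.

```bash
python3 - <<'E'
from push import *
push(np.deg2rad(135.5),np.deg2rad(144.1+7.5)); look("w4"); print(manip.get_time())
from meas import measure
m=measure("w4",C); W=m["W"]; print([(k,m[k]) for k in("c","idx","line","nl","ni")],np.degrees(m["line"]-m["idx"]))
p=[W[int(round(y/2.3)),int(round(170+x/2.3)),:2] for x,y in((244,531),(482,532))];print(p)
im=cv2.imread("pics/w4.png"); cv2.imwrite("pics/w4c.png",cv2.resize(im[0:260,170:490],None,fx=2.3,fy=2.3,interpolation=cv2.INTER_CUBIC))
E
```

```text
above 13.9333 [-0.22  0.56  1.81 -0.    0.77 -1.02]
in [ 0.5685 -0.1167  0.0632] [0.3 0.2 1.2] 0.007867462733360095
turned 15.45 [ 0.2 -0.2  0.1]
17.7167
[('c', array([ 0.59890821, -0.14680715])), ('idx', np.float64(-0.654496756465076)), ('line', np.float64(-0.6466050764600584)), ('nl', np.int32(31)), ('ni', np.int32(107))] 0.45215995755528937
[array([ 0.52808025, -0.25422781]), array([ 0.62934789, -0.27941354])]
```

View pics/w4c.png

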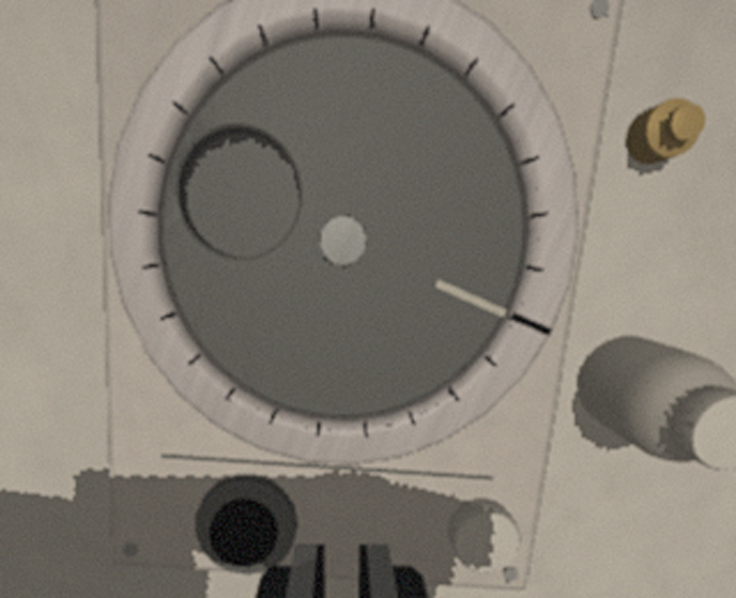

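The index runs on into the long line, 0.45° off (about 0.6 mm). Next is the button: triangulate, then a force-watched press with closed fingers.

```bash
python3 - <<'E'
from push import *
A=np.zeros((3,3));b=np.zeros(3)
for n,k,u,v in(("scene","cam_to_world",348,289),("side","cam_to_world",368,191),("w4","T",170+244/2.3,531/2.3)):
    d=np.load(n+".npz");T=d[k]; r=T[:3,:3]@[(u-d["cx"])/d["fx"],(v-d["cy"])/d["fy"],1]; r/=np.linalg.norm(r)
    P=np.eye(3)-np.outer(r,r); A+=P;b+=P@T[:3,3]
B=np.linalg.solve(A,b); print("button",B.round(4),np.hypot(*(B[:2]-C)))
assert abs(B[2]-.055)<.015 and abs(np.hypot(*(B[:2]-C))-.1298)<.006
manip.command_gripper(0.)
q=down(np.deg2rad(76)); manip.move_to([*B[:2],.13],q)
manip.servo_line([*B[:2],.022+B[2]+.012],rate=.08)
f0=manip.get_contact_force()[2]; z=manip.get_position()[2]; zc=None
while z>.022+.036:
    z-=.001; manip.servo_line([*B[:2],z],rate=.02); f=manip.get_contact_force()[2]-f0
    print(round(z-.022,4),round(f,1),end="; ")
    if zc is None and f>1.: zc=z
    if f>14 or (zc and zc-z>.0085): break
manip.hold(.2)
print("\ncontact",zc,manip.get_time(),np.round(manip.get_contact_force(),1),np.round(manip.get_position(),4))
E
```

```text
button [ 0.5266 -0.2558  0.0471] 0.13087917570901436
0.058 -0.3; 0.057 -1.0; 0.056 0.0; 0.055 -0.1; 0.054 1.3; 0.053 1.5; 0.052 2.8; 0.051 2.8; 0.05 3.0; 0.049 3.8; 0.048 4.7; 0.047 12.7; 0.046 20.8; 
contact 0.0759966861166798 22.6333 [-4.8  2.4 22. ] [ 0.5268 -0.2559  0.0698]
```

The force rose from contact at 54 mm to about 5 N at 48 mm, then hit a hard stop, so the button went through its full 6 mm of travel. I'll retract and check.

```bash
python3 - <<'E'
from push import *
p=np.array(manip.get_position()); manip.servo_line(p+[0,0,.10],rate=.1)
look("w5"); from meas import measure
m=measure("w5",C); e=np.degrees(m["line"]-m["idx"]); print(e,np.round(manip.get_contact_force(),1),manip.get_time())
assert abs(e)<1.5
manip.hold(.3); print(manip.sign_off())
E
```

```text
0.49997524973467 [-1.3 -0.4  0.1] 24.425
the job is handed in; nothing more can be done
None
```

The job is handed in: the dial index stands about 0.5° (0.6 mm) from the long scale line, the button was pushed to its hard stop and released (its return was not checked on camera), and the cap, bottle and weight were not touched, at about 25 s of the 56 s allowed.

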